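Scoop the dropped carabiner off the bench

TASK

A purple carabiner has dropped off the peg rack and lies on the table in front of the rack's dark catch board: it must be checked before use and may not be touched with the gripper. Take the aluminium scoop by its yellow grip, push it lip first under the carabiner against the catch board until the carabiner is right on the pan, and lift it a good 5 cm clear. Then set the scoop down flat, with the carabiner still on the pan, on the middle of the red mat and let go.

Things in the scene. Friction and masses are not known exactly. Their poses are not given: they have to be found in the camera images.
- scoop_grip (a point): Middle of the yellow grip of the loose aluminium scoop: a level bar 78 long (x), 18 wide, 22 high, 75 above the scoop's flat underside. z up, x forward to the lip; grip across y from above. Pan 150 long, 145 wide, floor 3 thick: back wall (33 high) 30 behind this point, thin lip edge 120 ahead, last 35 a ramp; pan middle 45 ahead; sides 25 high. Starts flat, lip roughly to the board. mm, 0.3 kg.
- carabiner: Purple twistlock carabiner lying flat on the table near one half of the board (others hang on pegs, a silver one lies elsewhere). 100 mm long (x), 61 wide (y), 11 mm round bar, 90 g. Origin: middle of its outline, on the underside; z up. Starts 5 to 45 mm off the board, long axis within 35 degrees of it. A grey pulley (80 mm long, 26 high) lies before the other half, about 180 mm away.
- board_foot (a point): Foot of the front face of the peg rack's fixed dark catch board, at mid length, at table height. x along the board, y square into it (the way to push), z up. Board 420 mm long, 80 high, face upright. The peg rail with hanging carabiners, 190 mm high, stands behind it, nearest point 20 mm behind the face.
- mat_mid (a point): Centre of the top of the fixed red mat, 240 x 240 mm and 3 mm thick (its top is 3 mm above the table); x and y along its sides, z up.
Mind the look-alikes: they are no part of the job. Of the things shaped like the carabiner, the purple one is meant.

How it is judged:
By the outcome, as a careful person would: the job done as asked, in the order asked, and still so for the second after the job is handed in, with the robot touching nothing.
It also fails if it takes over 50 s, if anything falls off the work surface, if the arm or the gripper's body presses on something with over 40 N, if the wrist force passes 120 N, or if a joint passes its speed limit or range.

ROBOT

A 6-joint arm with a two-finger parallel gripper is mounted at the origin on the work surface. World frame = base frame: x ahead of the robot, y to its left, z up, the work surface at z = 0. Lengths are in m, angles in rad, forces in N, time in s.
With the tool pointing down it reaches from about 0.425 to 0.95 m from the base axis. Payload 3.5 kg.
Tool frame: the origin (TCP) lies midway between the tips of the shut fingers; the grasp point (between the pads) lies behind it (robot.pinch_z is the x of the grasp point in the tool frame, in m); x points along the fingers, z is the direction in which the jaws open and shut, and the axes are right-handed (so a half turn about x gives the same grasp; the last joint's range is limited). The gripper opens to 85 mm and grips with 20 to 120 N. Pads are 22 mm wide; open, the fingers measure 114 mm over their backs; the gripper's body (76 mm by 85 mm) begins 54 mm behind the grasp point. The pads swing forward as they close: fully open they stand 13 mm farther back than shut.
Start: joints at [1.075, 0.286, 1.577, -0, 1.279, -0.15], TCP at [0.229, 0.635, 0.231] pointing down, gripper open.
Joint ranges: [-2.77, 2.77], [-0.9, 2.22], [0.21, 2.48], [-1.53, 4.67], [0.24, 2.81], [-2.84, 2.84]. Speed limits (rad/s): [2.79, 2.79, 3.14, 3.14, 3.14, 3.14].

INTERFACE

Orientations are given as a unit quaternion [w, x, y, z].
In Python, from plant import robot, vision, finish_job gives the robot as it stands. The module is installed in compiled form; this text tells all that it offers.
- The arm moves only by the tool apply_moves, never from a script. Its argument "increments" is a list of rows, each an object with "hand": the finger opening in mm, from 0 to 85.4; "slide": the shift along the tool's x, y, z in mm, a list of three; "rotation": the turn, a rotation vector about the tool's x, y, z in degrees, a list of three. In form: [{"hand": hand, "slide": [dx, dy, dz], "rotation": [rx, ry, rz]}, ...]. A call has exactly 8 rows; each row is the pose to reach, as a shift and turn from the pose commanded when the call began, along the tool's axes at that moment; what a row does not reach only later rows make up. A row lasts 1/12 s, in which the tool goes at most 41.7 mm and 7.16 degrees, less where a joint would pass 70% of its speed; a pose out of reach is approached as far as the arm can. A call with a gripper value outside its range is refused whole. The fingers move at their own pace and stop on an object; "grip_force" is the grip in N (left out, the last holds). Time passes only in rows, so rows that repeat a pose let the fingers close, or fill a call up. It gives the time, the measured TCP pose, the force and the opening at its end, in the units of the state.
- robot.sense(): the state, without advancing time (a new reading comes with each control period).
- vision.snapshot(name): name is "scene" or "top"; returns (picture, depth): 480x640x3 uint8, blue, green, red; 480x640 float32, m along the optical axis (not along the pixel's ray), 0 where there is no reading.
- vision.camera_params(name): a dict with "K" (3x3 intrinsics, pixels), "dist" ([k1, k2, p1, p2, k3] as OpenCV has them; the pictures are not rectified), "pose" (4x4, takes a point from camera to world coordinates). Camera axes: x right, y up, looking along -z (the intrinsics and any distortion apply to the point x, -y, -z); pixel columns grow to the right and rows downward; lengths in m; the calibration is good to about 2 mm. A picture is of the moment at which its call begins. camera_params takes no time and is no camera call.
- finish_job(): hands the job in, once; it reports no verdict.
Trained networks look in the newest picture that a camera, given by its name, has taken for a name from the list of things; names that differ only in an ending like _2 or _b are one class to them, and where a whole thing is asked for, a point or a joint stands for the part that bears it (a point fixed in the world has none). Each returns a list of dicts, best first, with "confidence" (0 to 1); they miss things now and then, are a little off and sometimes report something else, mostly with a low value. They report only what shows in the picture. A call takes as long as a camera call. They do not tell look-alikes from the thing itself.
- vision.recognise(camera, target): "bbox" ([left, top, width, height] in pixels, round what is visible of it).
- vision.masks_of(camera, target): "region" (480x640 bool, what is visible of it) and "bbox" ([left, top, width, height] in pixels, round what is visible of it).
- vision.pinpoint(camera, target): "position" ([column, row] in pixels: a listed point, or the origin of a listed thing).
The state is a dict: "t": time; "joints": joint angles; "qvel": joint speeds; "joint_efforts": joint torques, N m; "tool_pos": TCP position; "tcp_rot": TCP orientation; "ft_force": force on the tool from outside, world axes, zero at the start; "ft_torque": the same for the moment, N m; "grip_width": finger opening in m.
Only numpy, scipy, OpenCV 4.12 (cv2) and the standard library are available. Lean on these libraries where they do the work, as an engineer would, in place of code of your own. Each camera call takes 0.05 s, during which the arm holds its last target. There are 200 camera calls.

## Working session

There is one attempt and no reset: what is moved stays moved. The work goes in short steps, Python scripts to look and compute and a tool call to move; the robot and the scene stay as the last step left them, time stands still between calls to the robot, and variables do not carry over. Pictures are saved under pics/ and viewed, about 8 in all and at most 12, crops included, and the job is handed in when it is done.

Besides the shell and the picture viewer there is one more tool, called after ">>>" as name(argument=value, ...), one argument or row to a line, values as JSON. apply_moves: Moves the arm, as the interface text tells. Its arguments: {"type":"object","properties":{"increments":{"type":"array"},"grip_force":{"type":"number"}},"required":["increments"]}

```bash
mkdir -p pics
cat > h.py <<'E'
import numpy as np, cv2
from plant import robot, vision, finish_job
from scipy.spatial.transform import Rotation as R
def world(cam,depth,px,d=None,z=None):
    P=vision.camera_params(cam);K=np.array(P['K'],float);T=np.array(P['pose'])
    px=np.array(px,float).reshape(-1,2)
    n=cv2.undistortPoints(px.reshape(-1,1,2),K,np.array(P['dist'],float)).reshape(-1,2)
    ray=np.c_[n[:,0],-n[:,1],-np.ones(len(n))]
    if z is not None:
        r=ray@T[:3,:3].T; return T[:3,3]+r*((z-T[2,3])/r[:,2])[:,None]
    if d is None: d=depth[px[:,1].round().astype(int),px[:,0].round().astype(int)]
    return (ray*np.reshape(d,(-1,1)))@T[:3,:3].T+T[:3,3]
def tcp():
    s=robot.sense();q=s['tcp_rot'];return np.array(s['tool_pos']),R.from_quat([q[1],q[2],q[3],q[0]]),s
E
python3 - <<'E'
from h import *
p,r,s=tcp();print(p,r.as_matrix().round(3),robot.pinch_z,s['t'],s['ft_force'])
for c in('top','scene'):
    im,d=vision.snapshot(c);cv2.imwrite(f'pics/{c}0.png',im);np.save(f'{c}0.npy',d)
    print(c,vision.camera_params(c)['pose'].__repr__() )
    for t in('scoop_grip','carabiner','board_foot','mat_mid'):
        for o in vision.pinpoint(c,t)[:6]:
            u=o['position'];print(t,round(o['confidence'],2),np.round(u),world(c,d,[u])[0].round(3),world(c,d,[u],z=0)[0].round(3))
print(robot.sense()['t'])
E
```

```text
[0.22844759 0.6344585  0.22994589] [[-0.001 -0.941  0.339]
 [-0.002  0.339  0.941]
 [-1.     0.    -0.002]] -0.0187 0.0 [ 0.32950902 -0.07435191  0.34632887]
top array([[ 0.0256395 ,  0.99574667, -0.08849401,  0.38371971],
       [-0.99964175,  0.02485802, -0.00992191, -0.02282466],
       [-0.00767993,  0.0887167 ,  0.99602729,  1.20194672],
       [ 0.        ,  0.        ,  0.        ,  1.        ]])
scoop_grip 0.68 [292. 231.] [0.503 0.038 0.087] [0.512 0.043 0.   ]
carabiner 0.86 [491. 348.] [ 0.261 -0.411  0.   ] [ 0.261 -0.411  0.   ]
carabiner 0.7 [428. 249.] [ 0.48  -0.263  0.004] [ 0.48  -0.264  0.   ]
carabiner 0.56 [250. 313.] [ 0.326  0.13  -0.   ] [0.326 0.129 0.   ]
board_foot 0.89 [452. 215.] [ 0.557 -0.316  0.013] [ 0.559 -0.319  0.   ]
mat_mid 0.66 [184. 222.] [0.529 0.289 0.001] [0.529 0.289 0.   ]
scene array([[-0.13113609, -0.63753682,  0.75917727,  1.21187005],
       [ 0.99129703, -0.09325243,  0.09292028,  0.07071746],
       [ 0.01155502,  0.76475538,  0.64421712,  0.71632751],
       [ 0.        ,  0.        ,  0.        ,  1.        ]])
scoop_grip 0.7 [333. 256.] [0.518 0.044 0.083] [0.428 0.041 0.   ]
carabiner 0.88 [378. 231.] [ 0.326  0.134 -0.001] [0.328 0.134 0.   ]
carabiner 0.73 [189. 260.] [ 0.479 -0.261 -0.004] [ 0.483 -0.259  0.   ]
carabiner 0.67 [158. 194.] [ 0.26  -0.412 -0.001] [ 0.261 -0.411  0.   ]
board_foot 0.98 [153. 283.] [ 0.56  -0.312  0.001] [ 0.559 -0.312  0.   ]
mat_mid 0.83 [454. 301.] [0.526 0.287 0.002] [0.523 0.288 0.   ]
0.5
```

View pics/top0.png

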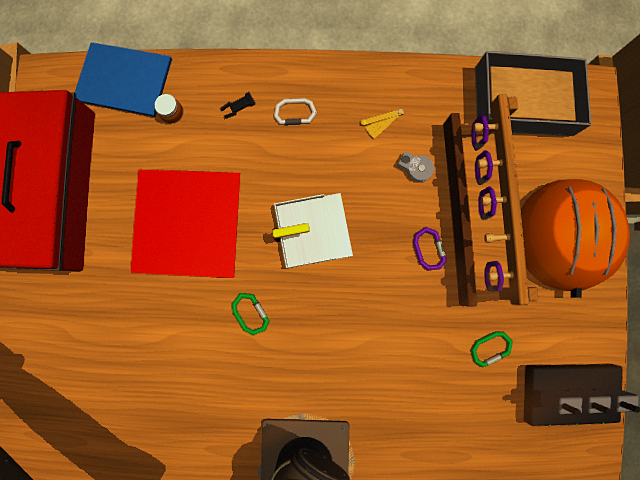

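View pics/scene0.png

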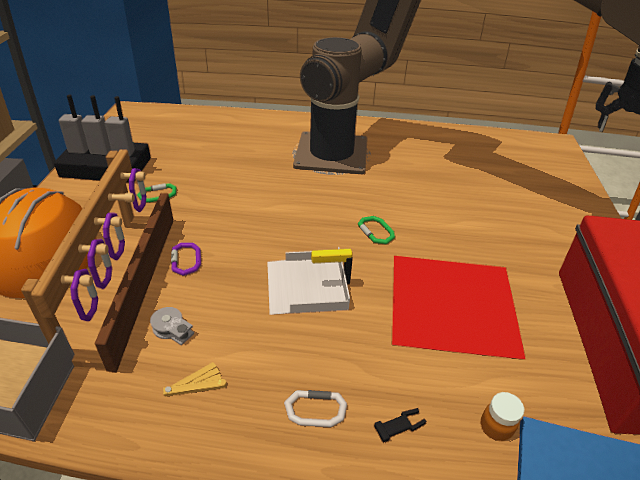

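The lying purple ring is the target: top (430,249), scene (186,260). Look-alikes are green at top (491,348) and (250,313), white/silver at (295,111), and purple ones hanging on pegs at x≈480-495. The pulley is at (415,167). Next I measure the axes and crop the target.

```bash
cat >> h.py <<'E'
def seg(im,box,lo,hi):
    h=cv2.cvtColor(im,cv2.COLOR_BGR2HSV);m=cv2.inRange(h,np.array(lo),np.array(hi))
    k=np.zeros_like(m);x0,y0,x1,y1=box;k[y0:y1,x0:x1]=1
    v,u=np.nonzero(m*k);return np.c_[u,v]
def rect(W):
    c,(a,b),th=cv2.minAreaRect((W[:,:2]*1000).astype(np.float32))
    if a<b:a,b,th=b,a,th+90
    return np.round(c,1),round(a,1),round(b,1),round(th,1)
E
python3 - <<'E'
from h import *
im=cv2.imread('pics/top0.png');d=np.load('top0.npy')
g=seg(im,(270,215,315,245),(22,120,100),(35,255,255));W=world('top',d,g);print('grip',len(g),rect(W[W[:,2]>.06]),np.median(W[:,2]))
print('grip@z.086',rect(world('top',d,g,z=.086)))
c=seg(im,(405,220,450,280),(125,80,40),(160,255,255));W=world('top',d,c);print('cara',len(c),rect(world('top',d,c,z=.006)),np.median(W[:,2]))
# all heights in rack region
u,v=np.meshgrid(np.arange(380,545),np.arange(80,320));px=np.c_[u.ravel(),v.ravel()];W=world('top',d,px);ok=d[px[:,1],px[:,0]]>0
b=ok&(abs(W[:,2]-.08)<.008)&(W[:,1]>-.40)&(W[:,1]<-.25)
print('board top',rect(W[b]))
for x in np.arange(.40,.80,.04):
    m=b&(abs(W[:,0]-x)<.01); 
    if m.sum(): print(round(x,2),np.percentile(W[m,1],[2,50,98]).round(3))
# scoop pan
u,v=np.meshgrid(np.arange(262,362),np.arange(185,275));px=np.c_[u.ravel(),v.ravel()];col=im[px[:,1],px[:,0]].astype(int)
m=(col.min(1)>110)&(np.ptp(col,axis=1)<50);print('pan',rect(world('top',d,px[m],z=.01)))
r=seg(im,(120,160,250,290),(0,150,100),(6,255,255));print('mat',rect(world('top',d,r,z=.003)))
cr=im[130:320,390:520];cv2.imwrite('pics/crop.png',cv2.resize(cr,None,fx=3,fy=3))
E
```

```text
grip 277 (array([507. ,  40.9]), 76.4, 17.6, 103.4) 0.08563846117374418
grip@z.086 (array([506.6,  40.7]), 76.2, 17.2, 103.6)
cara 401 (array([ 480.4, -264.8]), 97.7, 60.5, 19.0) 0.009941915574112503
board top (array([ 605.4, -358. ]), 493.6, 93.2, 5.2)
0.4 [-0.372 -0.341 -0.331]
0.44 [-0.348 -0.337 -0.327]
0.48 [-0.343 -0.333 -0.323]
0.52 [-0.34  -0.329 -0.319]
0.56 [-0.365 -0.33  -0.316]
0.6 [-0.333 -0.322 -0.312]
0.64 [-0.358 -0.322 -0.309]
0.68 [-0.325 -0.315 -0.306]
0.72 [-0.352 -0.315 -0.303]
0.76 [-0.39  -0.313 -0.298]
pan (array([517.2,  -4.4]), 150.2, 148.1, 102.4)
mat (array([527. , 286.7]), 239.5, 239.3, 178.8)
```

View pics/crop.png

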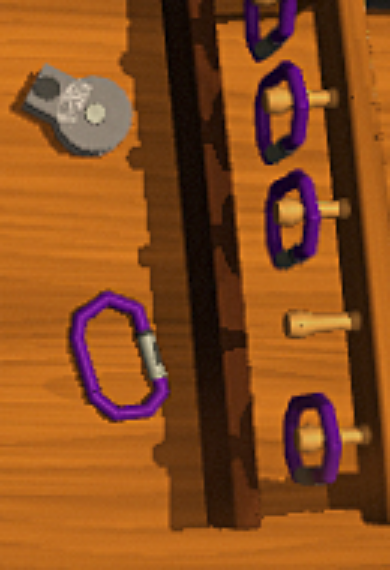

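```bash
cat >> h.py <<'E'
def down(h,tilt=0):  # scoop heading deg (jaws along heading+90); tilt = lip up deg
    a=np.radians(h+90);x=np.array([0,0,-1.]);z=np.array([np.cos(a),np.sin(a),0]);y=np.cross(z,x)
    return R.from_rotvec(-np.radians(tilt)*z)*R.from_matrix(np.c_[x,y,z]) 
def go(xyz,h,tilt=0):
    p,r,s=tcp();d=r.inv().apply(np.array(xyz)-p)*1000;v=(r.inv()*down(h,tilt)).as_rotvec(degrees=True)
    print('t',round(s['t'],2),'p',p.round(4),'F',np.round(s['ft_force'],1),'w',round(s['grip_width'],4),'| slide',d.round(1),np.linalg.norm(d).round(0),'rot',v.round(1))
E
python3 -c "
from h import *
go((.507,.041,.16),-76.8)"
```

```text
t 0.5 p [0.2288 0.635  0.2313] F [-0.1 -0.6  0.2] w 0.0851 | slide [  71.3 -463.1 -464.6] 660.0 rot [57. -0.  0.]
```

>>> apply_moves(
  increments=[
    {"hand": 85, "slide": [71, -463, -465], "rotation": [57, 0, 0]},
    {"hand": 85, "slide": [71, -463, -465], "rotation": [57, 0, 0]},
    {"hand": 85, "slide": [71, -463, -465], "rotation": [57, 0, 0]},
    {"hand": 85, "slide": [71, -463, -465], "rotation": [57, 0, 0]},
    {"hand": 85, "slide": [71, -463, -465], "rotation": [57, 0, 0]},
    {"hand": 85, "slide": [71, -463, -465], "rotation": [57, 0, 0]},
    {"hand": 85, "slide": [71, -463, -465], "rotation": [57, 0, 0]},
    {"hand": 85, "slide": [71, -463, -465], "rotation": [57, 0, 0]},
  ],
)

```text
t: 1.17
tool_pos: [0.3696, 0.3331, 0.1957]
tcp_rot: [0.703, -0.079, 0.702, 0.079]
ft_force: [0.9, 1.0, -0.2]
grip_width: 0.085
```

```bash
python3 -c "
from h import *
go((.507,.041,.16),-76.8)"
```

```text
t 1.17 p [0.3696 0.3331 0.1957] F [ 0.9  1.  -0.2] w 0.085 | slide [  35.7 -315.4   68.9] 325.0 rot [-0.3  0.1 -0. ]
```

>>> apply_moves(
  increments=[
    {"hand": 85, "slide": [36, -315, 69], "rotation": [0, 0, 0]},
    {"hand": 85, "slide": [36, -315, 69], "rotation": [0, 0, 0]},
    {"hand": 85, "slide": [36, -315, 69], "rotation": [0, 0, 0]},
    {"hand": 85, "slide": [36, -315, 69], "rotation": [0, 0, 0]},
    {"hand": 85, "slide": [36, -315, 69], "rotation": [0, 0, 0]},
    {"hand": 85, "slide": [36, -315, 69], "rotation": [0, 0, 0]},
    {"hand": 85, "slide": [36, -315, 69], "rotation": [0, 0, 0]},
    {"hand": 85, "slide": [36, -315, 69], "rotation": [0, 0, 0]},
  ],
)

```text
t: 1.83
tool_pos: [0.5092, 0.0411, 0.1597]
tcp_rot: [0.703, -0.081, 0.702, 0.08]
ft_force: [-0.1, 0.5, -0.3]
grip_width: 0.0849
```

```bash
python3 -c "
from h import *
go((.507,.041,.055),-76.8)
im,d=vision.snapshot('scene');cv2.imwrite('pics/s1.png',cv2.resize(im[150:350,220:500],None,fx=2.5,fy=2.5))"
```

```text
t 1.83 p [0.5092 0.0411 0.1597] F [-0.1  0.5 -0.3] w 0.0849 | slide [104.7   0.5  -2.2] 105.0 rot [-0.1  0.1  0. ]
```

View pics/s1.png

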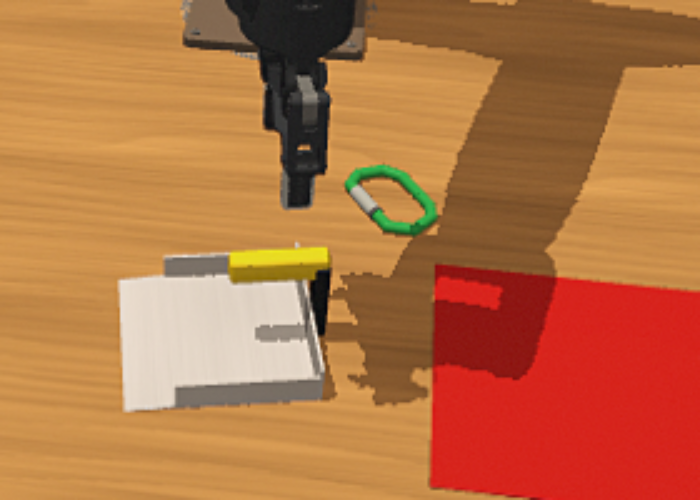

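The gripper hovers over the yellow bar (bar at crop (280,262), fingers at (297,190)), and the jaws straddle it. Descending.

>>> apply_moves(
  increments=[
    {"hand": 85, "slide": [30, 0, -2], "rotation": [0, 0, 0]},
    {"hand": 85, "slide": [60, 0, -2], "rotation": [0, 0, 0]},
    {"hand": 85, "slide": [85, 0, -2], "rotation": [0, 0, 0]},
    {"hand": 85, "slide": [100, 0, -2], "rotation": [0, 0, 0]},
    {"hand": 85, "slide": [105, 0, -2], "rotation": [0, 0, 0]},
    {"hand": 85, "slide": [105, 0, -2], "rotation": [0, 0, 0]},
    {"hand": 0, "slide": [105, 0, -2], "rotation": [0, 0, 0]},
    {"hand": 0, "slide": [105, 0, -2], "rotation": [0, 0, 0]},
  ],
  grip_force=90,
)

```text
t: 2.55
tool_pos: [0.5076, 0.0434, 0.0561]
tcp_rot: [0.704, -0.082, 0.701, 0.081]
ft_force: [0.6, -0.3, 0.4]
grip_width: 0.0635
```

>>> apply_moves(
  increments=[
    {"hand": 0, "slide": [0, 0, 0], "rotation": [0, 0, 0]},
    {"hand": 0, "slide": [0, 0, 0], "rotation": [0, 0, 0]},
    {"hand": 0, "slide": [0, 0, 0], "rotation": [0, 0, 0]},
    {"hand": 0, "slide": [0, 0, 0], "rotation": [0, 0, 0]},
    {"hand": 0, "slide": [0, 0, 0], "rotation": [0, 0, 0]},
    {"hand": 0, "slide": [0, 0, 0], "rotation": [0, 0, 0]},
    {"hand": 0, "slide": [0, 0, 0], "rotation": [0, 0, 0]},
    {"hand": 0, "slide": [0, 0, 0], "rotation": [0, 0, 0]},
  ],
)

```text
t: 3.22
tool_pos: [0.5071, 0.0434, 0.0555]
tcp_rot: [0.703, -0.081, 0.702, 0.081]
ft_force: [0.9, 0.7, 5.4]
grip_width: 0.0168
```

```bash
python3 -c "
from h import *
p,r,s=tcp();print(p,s['grip_width'],s['ft_force'],s['t'])
im,d=vision.snapshot('top');cv2.imwrite('pics/t1.png',im);np.save('t1.npy',d)
u,v=np.meshgrid(np.arange(262,362),np.arange(185,275));px=np.c_[u.ravel(),v.ravel()];col=im[px[:,1],px[:,0]].astype(int)
m=(col.min(1)>110)&(np.ptp(col,axis=1)<50);print('pan',rect(world('top',d,px[m],z=.01)))
go((p[0],p[1],.085),-85)
"
```

```text
[0.50708102 0.0434263  0.05545274] 0.016834406333910628 [0.88813709 0.66238814 5.37420847] 3.2167
pan (array([524.2, -30.5]), 147.6, 97.8, 12.1)
t 3.27 p [0.507  0.0434 0.0554] F [-0.1  0.4  6.4] w 0.0169 | slide [-29.6  -0.    0.1] 30.0 rot [8.2 0.1 0. ]
```

```bash
python3 -c "
from h import *
go((.463,-.075,.078),-84.8)"
```

```text
t 3.27 p [0.507  0.0434 0.0554] F [-0.1  0.4  6.4] w 0.0169 | slide [ -22.7 -105.3  -69.9] 128.0 rot [8.  0.1 0. ]
```

>>> apply_moves(
  increments=[
    {"hand": 0, "slide": [-10, 0, 0], "rotation": [0, 0, 0]},
    {"hand": 0, "slide": [-23, -8, -5], "rotation": [1, 0, 0]},
    {"hand": 0, "slide": [-23, -30, -20], "rotation": [3, 0, 0]},
    {"hand": 0, "slide": [-23, -55, -36], "rotation": [5, 0, 0]},
    {"hand": 0, "slide": [-23, -80, -53], "rotation": [7, 0, 0]},
    {"hand": 0, "slide": [-23, -98, -65], "rotation": [8, 0, 0]},
    {"hand": 0, "slide": [-23, -105, -70], "rotation": [8, 0, 0]},
    {"hand": 0, "slide": [-23, -105, -70], "rotation": [8, 0, 0]},
  ],
)

```text
t: 3.93
tool_pos: [0.4606, -0.0757, 0.0767]
tcp_rot: [0.706, -0.031, 0.707, 0.031]
ft_force: [-0.1, 0.8, -2.5]
grip_width: 0.0165
```

```bash
python3 -c "
from h import *
go((.463,-.075,.055),-84.8)
im,d=vision.snapshot('scene');cv2.imwrite('pics/s2.png',cv2.resize(im[170:380,90:370],None,fx=2.5,fy=2.5))
im,d=vision.snapshot('top');cv2.imwrite('pics/t2.png',im);np.save('t2.npy',d)
u,v=np.meshgrid(np.arange(290,420),np.arange(200,310));px=np.c_[u.ravel(),v.ravel()];W=world('top',d,px);col=im[px[:,1],px[:,0]].astype(int)
m=(col.min(1)>100)&(np.ptp(col,axis=1)<60)&(W[:,2]>.005)&(W[:,2]<.06);print('pan',m.sum(),rect(W[m]))
f=(W[m]-[.463,-.075,0])@np.array([[.0906,-.9959,0],[.9959,.0906,0],[0,0,1]]).T
for lo in range(-40,130,10):
  k=(f[:,0]*1000>=lo)&(f[:,0]*1000<lo+10)&(abs(f[:,1]+.045)<.015)
  if k.sum():print(lo,k.sum(),np.median(f[k,2]).round(4))
"
```

```text
t 3.93 p [ 0.4606 -0.0757  0.0767] F [-0.1  0.8 -2.5] w 0.0165 | slide [21.7  0.5  2.5] 22.0 rot [-0.2 -0.1 -0.1]
pan 1152 (array([ 464.5, -127.2]), 146.3, 145.3, 94.8)
20 10 0.0238
30 8 0.0259
40 6 0.0243
70 13 0.024
80 56 0.0242
90 62 0.0236
100 60 0.0231
110 60 0.0216
120 21 0.022
```

View pics/s2.png

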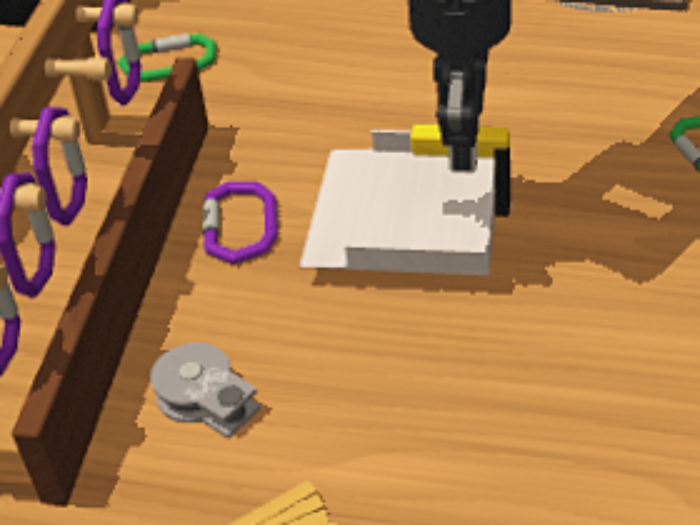

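The scoop hangs level and in line with the carabiner, board beyond. Lower and start the push.

>>> apply_moves(
  increments=[
    {"hand": 0, "slide": [8, 0, 2], "rotation": [0, 0, 0]},
    {"hand": 0, "slide": [16, 0, 2], "rotation": [0, 0, 0]},
    {"hand": 0, "slide": [20, 0, 2], "rotation": [0, 0, 0]},
    {"hand": 0, "slide": [22, 0, 2], "rotation": [0, 0, 0]},
    {"hand": 0, "slide": [22, -5, 2], "rotation": [0, 0, 0]},
    {"hand": 0, "slide": [22, -12, 2], "rotation": [0, 0, 0]},
    {"hand": 0, "slide": [22, -20, 2], "rotation": [0, 0, 0]},
    {"hand": 0, "slide": [22, -28, 2], "rotation": [0, 0, 0]},
  ],
  grip_force=110,
)

```text
t: 4.7
tool_pos: [0.4669, -0.1028, 0.0555]
tcp_rot: [0.706, -0.032, 0.706, 0.032]
ft_force: [0.2, 1.7, 1.4]
grip_width: 0.0164
```

>>> apply_moves(
  increments=[
    {"hand": 0, "slide": [0.5, -5, 0], "rotation": [0, 0, 0]},
    {"hand": 0, "slide": [0.5, -10, 0], "rotation": [0, 0, 0]},
    {"hand": 0, "slide": [0.5, -15, 0], "rotation": [0, 0, 0]},
    {"hand": 0, "slide": [0.5, -20, 0], "rotation": [0, 0, 0]},
    {"hand": 0, "slide": [0.5, -25, 0], "rotation": [0, 0, 0]},
    {"hand": 0, "slide": [0.5, -30, 0], "rotation": [0, 0, 0]},
    {"hand": 0, "slide": [0.5, -34, 0], "rotation": [0, 0, 0]},
    {"hand": 0, "slide": [0.5, -38, 0], "rotation": [0, 0, 0]},
  ],
)

```text
t: 5.37
tool_pos: [0.4704, -0.1404, 0.0555]
tcp_rot: [0.707, -0.031, 0.706, 0.032]
ft_force: [0.5, 5.3, 5.8]
grip_width: 0.0162
```

```bash
python3 -c "
from h import *
go((.475,-.2,.055),-84.8)
im,d=vision.snapshot('scene');cv2.imwrite('pics/s3.png',cv2.resize(im[200:340,110:310],None,fx=3.5,fy=3.5))
"
```

```text
t 5.37 p [ 0.4704 -0.1404  0.0555] F [0.5 5.3 5.8] w 0.0162 | slide [  0.4 -59.7  -0.7] 60.0 rot [-0.1  0.  -0.1]
```

View pics/s3.png

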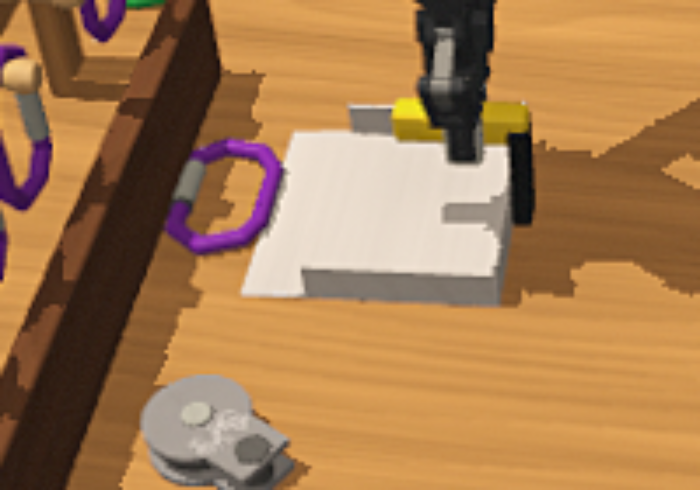

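The ring is pushed nearly to the board, centred on the lip. I keep pushing.

>>> apply_moves(
  increments=[
    {"hand": 0, "slide": [0, -4, 0], "rotation": [0, 0, 0]},
    {"hand": 0, "slide": [0, -8, 0], "rotation": [0, 0, 0]},
    {"hand": 0, "slide": [0, -12, 0], "rotation": [0, 0, 0]},
    {"hand": 0, "slide": [0, -16, 0], "rotation": [0, 0, 0]},
    {"hand": 0, "slide": [0, -20, 0], "rotation": [0, 0, 0]},
    {"hand": 0, "slide": [0, -24, 0], "rotation": [0, 0, 0]},
    {"hand": 0, "slide": [0, -28, 0], "rotation": [0, 0, 0]},
    {"hand": 0, "slide": [0, -32, 0], "rotation": [0, 0, 0]},
  ],
)

```text
t: 6.08
tool_pos: [0.4731, -0.1718, 0.0555]
tcp_rot: [0.706, -0.031, 0.706, 0.032]
ft_force: [-0.6, 6.9, 5.7]
grip_width: 0.0164
```

>>> apply_moves(
  increments=[
    {"hand": 0, "slide": [0, -3, 0], "rotation": [0, 0, 0]},
    {"hand": 0, "slide": [0, -6, 0], "rotation": [0, 0, 0]},
    {"hand": 0, "slide": [0, -9, 0], "rotation": [0, 0, 0]},
    {"hand": 0, "slide": [0, -12, 0], "rotation": [0, 0, 0]},
    {"hand": 0, "slide": [0, -15, 0], "rotation": [0, 0, 0]},
    {"hand": 0, "slide": [0, -17, 0], "rotation": [0, 0, 0]},
    {"hand": 0, "slide": [0, -19, 0], "rotation": [0, 0, 0]},
    {"hand": 0, "slide": [0, -21, 0], "rotation": [0, 0, 0]},
  ],
)

```text
t: 6.75
tool_pos: [0.4748, -0.1916, 0.0555]
tcp_rot: [0.706, -0.03, 0.707, 0.033]
ft_force: [-1.2, 11.7, 8.0]
grip_width: 0.0163
```

```bash
python3 -c "
from h import *
go((.475,-.2,.055),-84.8)
im,d=vision.snapshot('scene');cv2.imwrite('pics/s4.png',cv2.resize(im[200:340,110:310],None,fx=3.5,fy=3.5))
"
```

```text
t 6.75 p [ 0.4748 -0.1916  0.0555] F [-1.2 11.7  8. ] w 0.0163 | slide [ 0.5 -8.4 -0.6] 8.0 rot [-0.1 -0.  -0.3]
```

View pics/s4.png

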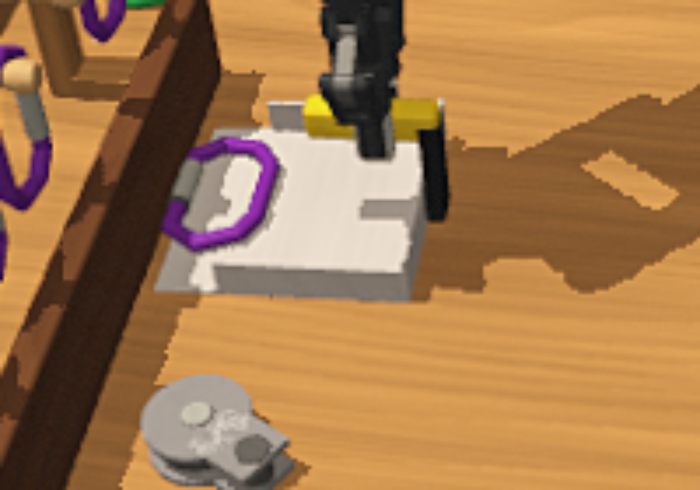

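The ring is riding up the pan; about 8 mm of lip is left to the board. I go to touch.

>>> apply_moves(
  increments=[
    {"hand": 0, "slide": [0, -2, 0], "rotation": [0, 0, 0]},
    {"hand": 0, "slide": [0, -4, 0], "rotation": [0, 0, 0]},
    {"hand": 0, "slide": [0, -6, 0], "rotation": [0, 0, 0]},
    {"hand": 0, "slide": [0, -7, 0], "rotation": [0, 0, 0]},
    {"hand": 0, "slide": [0, -8, 0], "rotation": [0, 0, 0]},
    {"hand": 0, "slide": [0, -9, 0], "rotation": [0, 0, 0]},
    {"hand": 0, "slide": [0, -10, 0], "rotation": [0, 0, 0]},
    {"hand": 0, "slide": [0, -10, 0], "rotation": [0, 0, 0]},
  ],
)

```text
t: 7.47
tool_pos: [0.4752, -0.1988, 0.0557]
tcp_rot: [0.705, -0.028, 0.707, 0.035]
ft_force: [-2.7, 20.3, 13.1]
grip_width: 0.0162
```

Forward force is up to 20 N and the tool stopped short of the command, so the lip is on the board. I ease back slightly, then lift gently.

>>> apply_moves(
  increments=[
    {"hand": 0, "slide": [0, 2, 0], "rotation": [0, 0, 0]},
    {"hand": 0, "slide": [-1, 3, 0], "rotation": [0, 0, 0]},
    {"hand": 0, "slide": [-4, 5, 0], "rotation": [0, 0, -1]},
    {"hand": 0, "slide": [-8, 8, 0], "rotation": [0, 0, -2]},
    {"hand": 0, "slide": [-13, 11, 0], "rotation": [0, 0, -3]},
    {"hand": 0, "slide": [-18, 14, 0], "rotation": [0, 0, -4]},
    {"hand": 0, "slide": [-23, 17, 0], "rotation": [0, 0, -5]},
    {"hand": 0, "slide": [-28, 20, 0], "rotation": [0, 0, -6]},
  ],
)

```text
t: 8.13
tool_pos: [0.4738, -0.1829, 0.0835]
tcp_rot: [0.707, -0.07, 0.704, -0.006]
ft_force: [-0.7, -0.1, -3.5]
grip_width: 0.0168
```

```bash
python3 -c "
from h import *
p,r,s=tcp();print(r.as_matrix().round(3))
go(p,-84.8)
im,d=vision.snapshot('scene');cv2.imwrite('pics/s5.png',cv2.resize(im[180:340,110:330],None,fx=3.5,fy=3.5))
"
```

```text
[[ 0.01  -0.09   0.996]
 [-0.106  0.99   0.09 ]
 [-0.994 -0.106  0.   ]]
t 8.13 p [ 0.4738 -0.1829  0.0835] F [-0.7 -0.1 -3.5] w 0.0168 | slide [0. 0. 0.] 0.0 rot [-0.   0.   6.1]
```

View pics/s5.png

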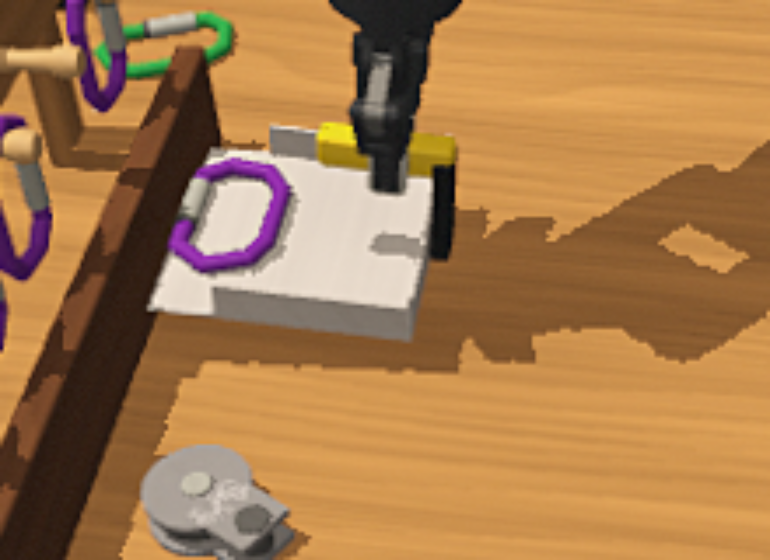

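The lip is up and the ring lies on the pan near the lip. I back off, rise and tilt further so it settles deeper.

```bash
python3 -c "
from h import *
go((.470,-.140,.14),-84.8,20)
"
```

```text
t 8.18 p [ 0.4742 -0.1823  0.0844] F [ 0.5  0.6 -3.2] w 0.0164 | slide [-59.9  36.3  -0.3] 70.0 rot [  0.    0.1 -13.9]
```

>>> apply_moves(
  increments=[
    {"hand": 0, "slide": [-4, 2, 0], "rotation": [0, 0, -2]},
    {"hand": 0, "slide": [-11, 6, 0], "rotation": [0, 0, -4]},
    {"hand": 0, "slide": [-20, 11, 0], "rotation": [0, 0, -6]},
    {"hand": 0, "slide": [-30, 17, 0], "rotation": [0, 0, -8]},
    {"hand": 0, "slide": [-40, 23, 0], "rotation": [0, 0, -10]},
    {"hand": 0, "slide": [-50, 29, 0], "rotation": [0, 0, -12]},
    {"hand": 0, "slide": [-57, 34, 0], "rotation": [0, 0, -13]},
    {"hand": 0, "slide": [-60, 36, 0], "rotation": [0, 0, -14]},
  ],
)

```text
t: 8.85
tool_pos: [0.4706, -0.1404, 0.1401]
tcp_rot: [0.702, -0.155, 0.689, -0.092]
ft_force: [-0.3, 1.1, -3.3]
grip_width: 0.0165
```

```bash
cat > chk.py <<'E'
from h import *
im,d=vision.snapshot('top');p,r,s=tcp()
c=seg(im,(100,150,470,330),(125,80,40),(160,255,255));W=world('top',d,c)
L=r.inv().apply(W-p)*1000
L=L[(abs(L[:,1]+45)<120)&(abs(L[:,2])<90)]
print('n',len(L),'fwd',np.percentile(-L[:,1],[1,50,99]).round(0),'lat',np.percentile(L[:,2],[1,50,99]).round(0),'below tcp',np.percentile(L[:,0],[2,50,98]).round(0))
E
python3 -c "
import chk
from h import *
go((.5,-.1,.14),-84.8,20)"
```

```text
n 500 fwd [ 66.  88. 124.] lat [-55.  -4.  40.] below tcp [37. 43. 50.]
t 8.9 p [ 0.4706 -0.1402  0.14  ] F [ 0.1  1.2 -3.6] w 0.0164 | slide [-12.8  35.1  33. ] 50.0 rot [0.  0.1 0.1]
```

It still sits at the lip (66–124 mm ahead, lip at ~122). Tilt more, while raising.

>>> apply_moves(
  increments=[
    {"hand": 0, "slide": [-10, 10, 0], "rotation": [0, 0, -3]},
    {"hand": 0, "slide": [-20, 20, 0], "rotation": [0, 0, -6]},
    {"hand": 0, "slide": [-25, 25, 0], "rotation": [0, 0, -9]},
    {"hand": 0, "slide": [-28, 28, 0], "rotation": [0, 0, -11]},
    {"hand": 0, "slide": [-30, 30, 0], "rotation": [0, 0, -13]},
    {"hand": 0, "slide": [-30, 30, 0], "rotation": [0, 0, -14]},
    {"hand": 0, "slide": [-30, 30, 0], "rotation": [0, 0, -14]},
    {"hand": 0, "slide": [-30, 30, 0], "rotation": [0, 0, -14]},
  ],
)

```text
t: 9.57
tool_pos: [0.4665, -0.1029, 0.1563]
tcp_rot: [0.685, -0.237, 0.666, -0.175]
ft_force: [0.1, 0.2, -4.2]
grip_width: 0.0164
```

```bash
python3 -c "
import chk
from h import *
go((.5,-.1,.14),-84.8,20)"
```

```text
n 527 fwd [ 50.  76. 110.] lat [-54.  -4.  41.] below tcp [39. 43. 49.]
t 9.62 p [ 0.4666 -0.1032  0.1566] F [-0.  -0.3 -4.5] w 0.0164 | slide [13.6  9.4 33.5] 37.0 rot [-0.  -0.  13.9]
```

It slid ~15 mm inward. A touch more tilt, then look.

>>> apply_moves(
  increments=[
    {"hand": 0, "slide": [0, 0, 0], "rotation": [0, 0, -2]},
    {"hand": 0, "slide": [0, 0, 0], "rotation": [0, 0, -4]},
    {"hand": 0, "slide": [0, 0, 0], "rotation": [0, 0, -4]},
    {"hand": 0, "slide": [0, 0, 0], "rotation": [0, 0, -4]},
    {"hand": 0, "slide": [0, 0, 0], "rotation": [0, 0, -4]},
    {"hand": 0, "slide": [0, 0, 0], "rotation": [0, 0, -4]},
    {"hand": 0, "slide": [0, 0, 0], "rotation": [0, 0, -4]},
    {"hand": 0, "slide": [0, 0, 0], "rotation": [0, 0, -4]},
  ],
)

```text
t: 10.28
tool_pos: [0.4667, -0.1031, 0.157]
tcp_rot: [0.678, -0.26, 0.657, -0.2]
ft_force: [-0.2, -0.4, -5.3]
grip_width: 0.0162
```

```bash
python3 -c "
import chk
from h import *
im,d=vision.snapshot('scene');cv2.imwrite('pics/s6.png',cv2.resize(im[130:340,150:430],None,fx=2.5,fy=2.5))
go((.465,-.10,.16),-84.8,0)"
```

```text
n 433 fwd [-19.   9.  39.] lat [-55. -15.  39.] below tcp [39. 43. 48.]
t 10.38 p [ 0.4667 -0.103   0.157 ] F [-0.3  0.8 -4.4] w 0.0164 | slide [-4.4  0.6 -1.4] 5.0 rot [-0.  0. 38.]
```

View pics/s6.png

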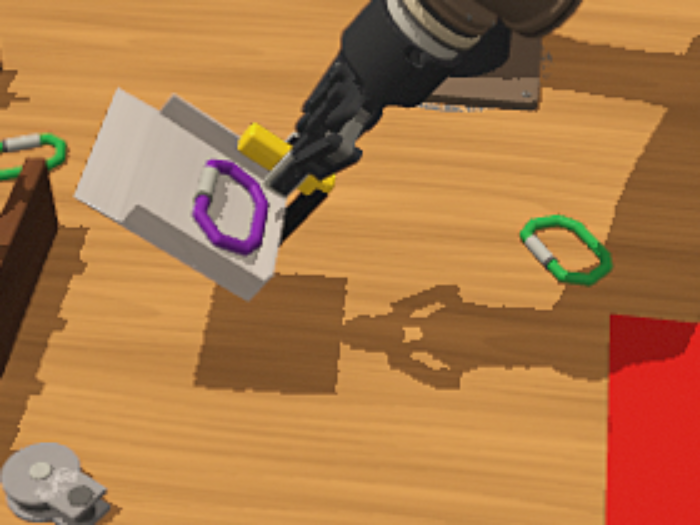

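The ring rests against the back wall, well inside the pan. Level to a slight lip-up tilt and carry it to the mat.

```bash
python3 -c "
from h import *
print(np.round(robot.sense()['joints'],2))
go((.49,-.0,.16),-86,10)"
```

```text
[-0.11 -0.06  2.2  -0.79  1.01  0.24]
t 10.38 p [ 0.4667 -0.103   0.157 ] F [-0.3  0.8 -4.4] w 0.0164 | slide [-64.3  77.3  32.5] 106.0 rot [ 1.1  0.5 28. ]
```

>>> apply_moves(
  increments=[
    {"hand": 0, "slide": [-2, 2, 1], "rotation": [0, 0, 3]},
    {"hand": 0, "slide": [-7, 8, 4], "rotation": [0, 0, 7]},
    {"hand": 0, "slide": [-15, 18, 8], "rotation": [0, 0, 11]},
    {"hand": 0, "slide": [-25, 30, 13], "rotation": [0, 0, 15]},
    {"hand": 0, "slide": [-35, 42, 18], "rotation": [0, 0, 19]},
    {"hand": 0, "slide": [-45, 54, 23], "rotation": [0, 0, 23]},
    {"hand": 0, "slide": [-55, 66, 28], "rotation": [1, 0, 26]},
    {"hand": 0, "slide": [-64, 77, 33], "rotation": [1, 0, 28]},
  ],
)

```text
t: 11.05
tool_pos: [0.4906, -0.0003, 0.1605]
tcp_rot: [0.709, -0.087, 0.699, -0.035]
ft_force: [-0.8, 0.0, -5.3]
grip_width: 0.016
```

```bash
python3 -c "
import chk
from h import *
go((.528,.334,.16),-91.2,6)"
```

```text
n 230 fwd [-1. 27. 40.] lat [-57. -38.  39.] below tcp [38. 43. 48.]
t 11.1 p [0.4914 0.0013 0.1607] F [ 0.2  0.4 -3.8] w 0.0163 | slide [-54.8 324.5  61.4] 335.0 rot [5.4 1.2 3.8]
```

>>> apply_moves(
  increments=[
    {"hand": 0, "slide": [-1, 8, 2], "rotation": [0, 0, 0]},
    {"hand": 0, "slide": [-4, 24, 5], "rotation": [0, 0, 0]},
    {"hand": 0, "slide": [-7, 44, 8], "rotation": [1, 0, 1]},
    {"hand": 0, "slide": [-11, 66, 12], "rotation": [1, 0, 1]},
    {"hand": 0, "slide": [-15, 89, 17], "rotation": [2, 0, 1]},
    {"hand": 0, "slide": [-19, 112, 21], "rotation": [2, 0, 2]},
    {"hand": 0, "slide": [-23, 135, 26], "rotation": [3, 1, 2]},
    {"hand": 0, "slide": [-27, 158, 30], "rotation": [3, 1, 2]},
  ],
)

```text
t: 11.77
tool_pos: [0.5085, 0.1625, 0.1591]
tcp_rot: [0.705, -0.057, 0.706, -0.043]
ft_force: [0.2, 0.4, -4.1]
grip_width: 0.0166
```

```bash
python3 -c "
from h import *
go((.528,.334,.14),-91.2,4)"
```

```text
t 11.77 p [0.5085 0.1625 0.1591] F [ 0.2  0.4 -4.1] w 0.0166 | slide [ -5.3 172.   23. ] 174.0 rot [2.4 0.1 4.1]
```

>>> apply_moves(
  increments=[
    {"hand": 0, "slide": [-1, 23, 3], "rotation": [0, 0, 1]},
    {"hand": 0, "slide": [-2, 48, 6], "rotation": [0, 0, 1]},
    {"hand": 0, "slide": [-2, 76, 10], "rotation": [1, 0, 2]},
    {"hand": 0, "slide": [-3, 104, 14], "rotation": [1, 0, 2]},
    {"hand": 0, "slide": [-4, 130, 17], "rotation": [2, 0, 3]},
    {"hand": 0, "slide": [-5, 152, 20], "rotation": [2, 0, 4]},
    {"hand": 0, "slide": [-5, 166, 22], "rotation": [2, 0, 4]},
    {"hand": 0, "slide": [-5, 172, 23], "rotation": [2, 0, 4]},
  ],
)

```text
t: 12.43
tool_pos: [0.5276, 0.3346, 0.1395]
tcp_rot: [0.707, -0.021, 0.706, -0.03]
ft_force: [0.1, -0.4, -4.1]
grip_width: 0.0165
```

```bash
python3 -c "
import chk
from h import *
im,d=vision.snapshot('top');cv2.imwrite('pics/t7.png',cv2.resize(im[140:300,100:320],None,fx=3.5,fy=3.5))
u,v=np.meshgrid(np.arange(130,260),np.arange(150,290));px=np.c_[u.ravel(),v.ravel()];W=world('top',d,px);col=im[px[:,1],px[:,0]].astype(int)
m=(col.min(1)>90)&(np.ptp(col,axis=1)<60)&(W[:,2]>.05);print('pan',m.sum(),rect(W[m]))
go((.528,.334,.064),-91.2,0)"
```

```text
n 356 fwd [-21.  12.  39.] lat [-55. -22.  39.] below tcp [38. 43. 48.]
pan 3954 (array([502.9, 164.2]), 411.8, 164.9, 79.3)
t 12.53 p [0.5276 0.3335 0.1396] F [ 0.6 -0.5 -4.5] w 0.0163 | slide [75.4  6.   0.3] 76.0 rot [0.5 0.1 4.1]
```

View pics/t7.png

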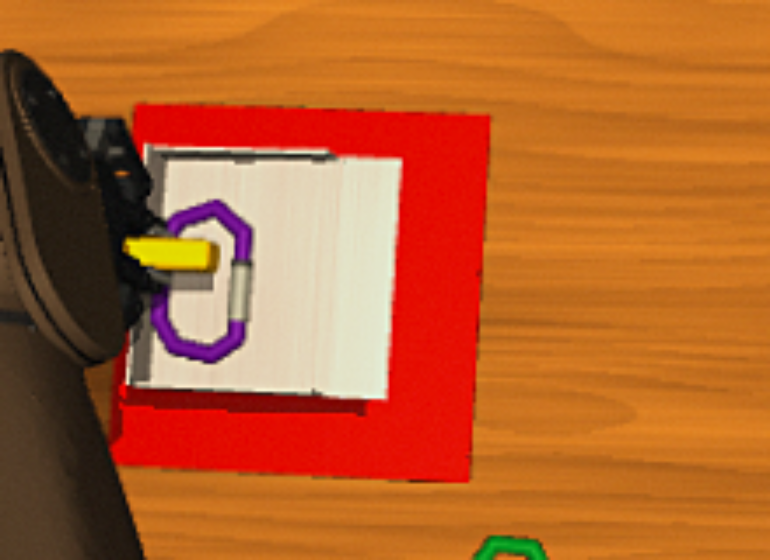

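Ring well in the pan, above the mat. Lower, levelling out.

>>> apply_moves(
  increments=[
    {"hand": 0, "slide": [8, 1, 0], "rotation": [0, 0, 1]},
    {"hand": 0, "slide": [20, 2, 0], "rotation": [0, 0, 2]},
    {"hand": 0, "slide": [33, 3, 0], "rotation": [0, 0, 3]},
    {"hand": 0, "slide": [46, 4, 0], "rotation": [0, 0, 4]},
    {"hand": 0, "slide": [57, 5, 0], "rotation": [0, 0, 4]},
    {"hand": 0, "slide": [66, 5, 0], "rotation": [0, 0, 4]},
    {"hand": 0, "slide": [72, 6, 0], "rotation": [0, 0, 4]},
    {"hand": 0, "slide": [75, 6, 0], "rotation": [0, 0, 4]},
  ],
)

```text
t: 13.2
tool_pos: [0.5276, 0.3335, 0.0638]
tcp_rot: [0.707, 0.005, 0.707, -0.005]
ft_force: [0.9, 0.8, -4.7]
grip_width: 0.0164
```

>>> apply_moves(
  increments=[
    {"hand": 0, "slide": [1, 0, 0], "rotation": [0, 0, 0]},
    {"hand": 0, "slide": [2, 0, 0], "rotation": [0, 0, 0]},
    {"hand": 0, "slide": [3, 0, 0], "rotation": [0, 0, 0]},
    {"hand": 0, "slide": [4, 0, 0], "rotation": [0, 0, 0]},
    {"hand": 0, "slide": [5, 0, 0], "rotation": [0, 0, 0]},
    {"hand": 0, "slide": [5.5, 0, 0], "rotation": [0, 0, 0]},
    {"hand": 0, "slide": [5.5, 0, 0], "rotation": [0, 0, 0]},
    {"hand": 0, "slide": [5.5, 0, 0], "rotation": [0, 0, 0]},
  ],
)

```text
t: 13.87
tool_pos: [0.528, 0.3341, 0.0595]
tcp_rot: [0.708, 0.005, 0.706, -0.005]
ft_force: [-0.4, -0.3, -4.9]
grip_width: 0.0165
```

```bash
python3 -c "
from h import *
go((.528,.334,.0585),-91.2,0)"
```

```text
t 13.87 p [0.528  0.3341 0.0595] F [-0.4 -0.3 -4.9] w 0.0165 | slide [ 1.  -0.1  0. ] 1.0 rot [ 0.4  0.1 -0. ]
```

>>> apply_moves(
  increments=[
    {"hand": 0, "slide": [0.5, 0, 0], "rotation": [0, 0, 0]},
    {"hand": 0, "slide": [1, 0, 0], "rotation": [0, 0, 0]},
    {"hand": 0, "slide": [1.2, 0, 0], "rotation": [0, 0, 0]},
    {"hand": 0, "slide": [1.4, 0, 0], "rotation": [0, 0, 0]},
    {"hand": 0, "slide": [1.6, 0, 0], "rotation": [0, 0, 0]},
    {"hand": 0, "slide": [1.8, 0, 0], "rotation": [0, 0, 0]},
    {"hand": 0, "slide": [1.8, 0, 0], "rotation": [0, 0, 0]},
    {"hand": 0, "slide": [1.8, 0, 0], "rotation": [0, 0, 0]},
  ],
)

```text
t: 14.53
tool_pos: [0.5282, 0.3341, 0.0585]
tcp_rot: [0.708, 0.005, 0.706, -0.005]
ft_force: [-2.6, -1.1, 3.7]
grip_width: 0.0163
```

On the mat (vertical force +3.7 N, against −4.7 N hanging). Open gradually.

>>> apply_moves(
  increments=[
    {"hand": 22, "slide": [0, 0, 0], "rotation": [0, 0, 0]},
    {"hand": 22, "slide": [0, 0, 0], "rotation": [0, 0, 0]},
    {"hand": 30, "slide": [0, 0, 0], "rotation": [0, 0, 0]},
    {"hand": 50, "slide": [0, 0, 0], "rotation": [0, 0, 0]},
    {"hand": 60, "slide": [0, 0, 0], "rotation": [0, 0, 0]},
    {"hand": 70, "slide": [0, 0, 0], "rotation": [0, 0, 0]},
    {"hand": 70, "slide": [0, 0, 0], "rotation": [0, 0, 0]},
    {"hand": 70, "slide": [0, 0, 0], "rotation": [0, 0, 0]},
  ],
  grip_force=20,
)

```text
t: 15.2
tool_pos: [0.528, 0.334, 0.0576]
tcp_rot: [0.708, 0.005, 0.707, -0.005]
ft_force: [-0.1, 0.2, -0.2]
grip_width: 0.0699
```

>>> apply_moves(
  increments=[
    {"hand": 70, "slide": [-5, 0, 0], "rotation": [0, 0, 0]},
    {"hand": 70, "slide": [-15, 0, 0], "rotation": [0, 0, 0]},
    {"hand": 70, "slide": [-30, 0, 0], "rotation": [0, 0, 0]},
    {"hand": 70, "slide": [-55, 0, 0], "rotation": [0, 0, 0]},
    {"hand": 70, "slide": [-85, 0, 0], "rotation": [0, 0, 0]},
    {"hand": 70, "slide": [-115, 0, 0], "rotation": [0, 0, 0]},
    {"hand": 70, "slide": [-140, 0, 0], "rotation": [0, 0, 0]},
    {"hand": 70, "slide": [-150, 0, 0], "rotation": [0, 0, 0]},
  ],
)

```text
t: 15.87
tool_pos: [0.5299, 0.335, 0.2142]
tcp_rot: [0.711, 0.006, 0.703, -0.004]
ft_force: [0.6, 0.4, 0.8]
grip_width: 0.0702
```

```bash
python3 -c "
from h import *
p,r,s=tcp();print(p,s['ft_force'],s['grip_width'],s['t'])
im,d=vision.snapshot('scene');cv2.imwrite('pics/s8.png',cv2.resize(im[200:380,340:580],None,fx=3,fy=3))
im,d=vision.snapshot('top')
u,v=np.meshgrid(np.arange(120,250),np.arange(160,290));px=np.c_[u.ravel(),v.ravel()];W=world('top',d,px);col=im[px[:,1],px[:,0]].astype(int)
m=(col.min(1)>90)&(np.ptp(col,axis=1)<60)&(W[:,2]>.0)&(W[:,2]<.04);print('pan',m.sum(),rect(W[m]),'floor z pctl',np.percentile(W[m,2],[5,50,95]).round(4))
"
```

```text
[0.52988355 0.33500081 0.21417752] [0.59090183 0.39731133 0.83884997] 0.07023998987151664 15.8667
pan 3492 (array([525.7, 289.5]), 161.0, 144.3, 88.7) floor z pctl [0.0019 0.0059 0.021 ]
```

View pics/s8.png

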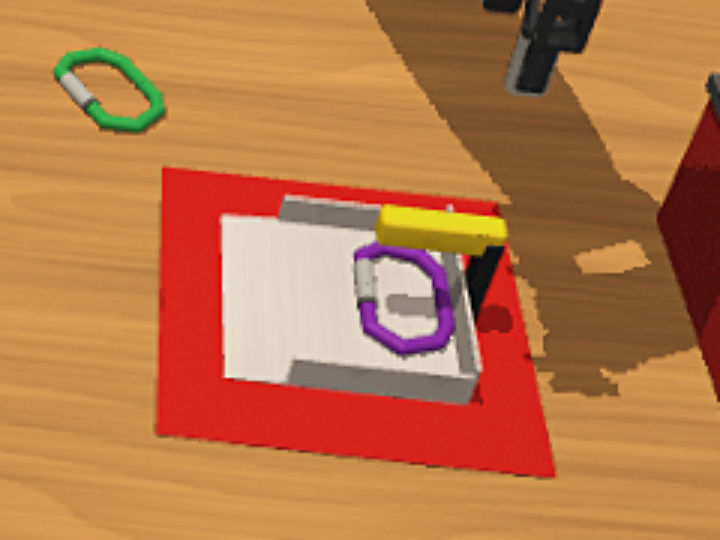

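The scoop sits flat on the mat with the ring inside, and the gripper is clear. Pan centre is about (526,289) mm against the mat's (527,287). Handing in.

```bash
python3 -c "
from h import *
print(finish_job())"
```

```text
the job is handed in; nothing more can be done
None
```

The job is done and handed in after about 16 s of the 50 s allowed. The purple carabiner is on the scoop's pan, and the scoop stands flat in the middle of the red mat with the gripper clear of everything.

- **Scooping:** I took the scoop by its yellow grip, turned it square to the catch board and pushed it lip first under the carabiner. I stopped when the lip met the board, at about 20 N. The gripper did not touch the carabiner.
- **Lift:** I raised it, tilted lip up, to roughly 9 cm at the pan's lowest edge. The carabiner had been resting on the lip ramp, so I tilted further, to about 38°, until it slid back to the rear wall.
- **Last checks:**
  - The pan centre measured within about 3 mm of the mat centre.
  - The pan floor was at about 6 mm, which matches lying flat on the 3 mm mat.
  - The wrist force was near zero after release.
  - The last picture showed the carabiner inside the pan.
- **One disagreement:** the last pan outline measured 161 mm long instead of 150 mm, probably because it took in some pixels that were not pan. That leaves a few millimetres of doubt in the centre along the scoop.

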